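# Fetch the watercolour tin from behind the primer tub

### The arm

A 6-joint arm with a two-finger parallel gripper is mounted at the origin on the work surface. World frame = base frame: x ahead of the robot, y to its left, z up, the work surface at z = 0. Lengths are in m, angles in rad, forces in N, time in s.
With the tool pointing down it reaches from about 0.225 to 0.875 m from the base axis. Payload 3.4 kg.
Tool frame: the origin (TCP) lies at the very end of the fingers, on their centre line; the grasp point (between the pads) lies 19 mm behind it (grasp_offset is the distance from the TCP to the grasp point, in m); y points along the fingers, z is the direction in which the jaws open and shut, and the axes are right-handed (so a half turn about y gives the same grasp; the last joint's range is limited). The gripper opens to 85 mm and grips with 20 to 120 N. Pads are 22 mm wide; open, the fingers measure 114 mm over their backs; the gripper's body (76 mm by 85 mm) begins 54 mm behind the grasp point. The pads swing forward as they close: fully open they stand 13 mm farther back than shut.
Start: joints at [-1.428, 0.276, 1.505, -0, 1.361, -0.121], TCP at [0.15, -0.555, 0.231] pointing down, gripper open.
Joint ranges: [-2.89, 2.89], [-0.75, 2.08], [0.22, 2.7], [-1.18, 4.32], [0.11, 2.71], [-2.7, 2.7]. Speed limits (rad/s): [2.57, 2.57, 3.14, 3.14, 3.14, 3.14].

### API

Orientations are given as a unit quaternion [w, x, y, z].
In Python, from rig import get_state, get_image, sign_off, grasp_offset gives the robot as it stands.
- The arm moves only by the shell command python3 -m jog 'ROWS' [FORCE]. ROWS is JSON, one flat list of numbers, 7 for each row, row after row: the closure in counts, from 0 (fully open) to 255 (shut), then the shift along the tool's x, y, z in cm, then the turn, a rotation vector about the tool's x, y, z in units of 8 degrees (1.0 is 8 degrees). In form: [jaw, tx, ty, tz, rx, ry, rz, jaw, tx, ty, tz, rx, ry, rz, ...]. A call has 1 to 12 rows; each row is the pose to reach, as a shift and turn from the pose commanded when the call began, along the tool's axes at that moment; what a row does not reach only later rows make up. A row lasts 1/8 s, in which the tool goes at most 62.5 mm and 10.7 degrees, less where a joint would pass 70% of its speed; a pose out of reach is approached as far as the arm can. A call with a gripper value outside its range is refused whole. The fingers move at their own pace and stop on an object; FORCE is the grip in N (left out, the last holds). Time passes only in rows, so rows that repeat a pose let the fingers close. It gives the time, the measured TCP pose, the force and the opening at its end, in the units of the state.
- get_state(): the state, without advancing time (a new reading comes with each control period).
- get_image(name): name is "scene" or "top" or "wrist"; returns a dict with "color" (480x640x3 uint8, blue, green, red), "mtx" (3x3 intrinsics, pixels), "R" (3x3) and "t" (3): a world point X has camera coordinates R X + t; the wrist camera has in their place "tool_from_camera" (4x4, takes a point from camera to tool coordinates, whose origin is the TCP and whose axes are the tool frame's). Camera axes: x right, y down, z forward; pixel columns grow to the right and rows downward; lengths in m; the calibration is good to about 2 mm. A picture is of the moment at which its call begins: read the wrist's pose just before it. There is no depth.
- sign_off(): hands the job in, once; it reports no verdict.
The state is a dict: "clock": time; "qpos": joint angles; "qd": joint speeds; "effort": joint torques, N m; "position": TCP position; "ee_rot": TCP orientation; "contact_force": force on the tool from outside, world axes, zero at the start; "moment": the same for the moment, N m; "width": finger opening in m.
Only numpy, scipy, OpenCV 4.12 (cv2) and the standard library are available. Lean on these libraries where they do the work, as an engineer would, in place of code of your own. Each camera call takes 0.05 s, during which the arm holds its last target.

### The job

Get the open watercolour tin out from under the low shelf: slide the lidded tub that stands in front of it sideways out of the way, then pull the tin straight out towards you until it lies flat on the table, clear of the tub's square of brown paper and in front of it. Then slide the tub back onto the middle of its paper, keeping it upright and on the table all the while, and leave the card box, pen tray and brush jar where they are.

Things in the scene. Friction and masses are not known exactly. Their poses are not given: they have to be found in the camera images.
- shelf_front (a point): fixed low wooden desk shelf: 436 wide (y), 220 deep (x), 62 high, 50 clear under its 12 thick deck. Two bays, 200 wide, open to the front, centred 106 left and right of its middle. Low goods on the deck begin 95 behind the front edge, up to 70 above the deck. Point: middle of the front edge, at table level; x points into the shelf, away from the robot, y left, z up.
- tin_mid (a point): open black watercolour tin in one bay (which one varies), loose, 0.29 to 0.45 kg: 96 (x) by 170 (y) by 26 high, walls 5, floor 4 thick. The front part, an empty mixing well 42 (x) by 160 (y), sticks out in front of the deck; coloured paint pans behind it lie under the deck. The front wall is about 45 before the shelf's edge. Point: its centre, half-way up; x to its rear, y along its width, z up.
- tin_well (a point): centre of the tin's mixing well at the height of the rim (26 above the tin's underside; well floor at 4). The inner face of the front wall lies 21 from it towards -x of the tin.
- tin_back (a point): middle of the tin's rear wall (outer face), half-way up.
- tub_mid (a point): lidded round plastic tub of primer, loose, about 0.4 to 0.75 kg: upright cylinder 94 across and 72 high, grey lid, standing 10 to 35 in front of the tin. Too wide for most grippers: it is pushed, and slides evenly when pushed low down. This point is its centre, 36 above its underside; z up.
- paper_mid (a point): square of brown kraft paper taped flat to the table at its near and far edges (no thickness to speak of), 110 by 110, the tub's place in front of the tin. This point is its middle at table level; x points towards the shelf, y to the left, sides along x and y.
- cards_mid (a point): closed cardboard card box, 80 deep by 150 wide by 36 high, loose, in the other bay, with its front about 37 in front of the shelf's edge. Leave it alone. This point is its centre.
- pen_tray_mid (a point): low plastic tray of pens, 190 (x) by 85 (y) by 16 high, loose, to one side on the table. Leave it alone. This point is its centre.
- brush_jar_mid (a point): white jar of brushes, 74 across, 90 high, brushes up to 225 above the table, loose, to one side on the table. Leave it alone. This point is the centre of the jar, 45 up.

How it is judged:
By the outcome, as a careful person would: the job done as asked, in the order asked, and still so for the second after the job is handed in, with the robot touching nothing.
It also fails if it takes over 64 s, if anything falls off the work surface, if the arm or the gripper's body presses on something with over 40 N, if the wrist force passes 120 N, or if a joint passes its speed limit or range.

## Working session

There is one attempt and no reset: what is moved stays moved. The work goes in short steps, Python scripts to look and compute and a shell command to move; the robot and the scene stay as the last step left them, time stands still between calls to the robot, and variables do not carry over. Pictures are saved under pics/ and viewed, and the job is handed in when it is done.

```bash
mkdir -p pics; ls; python3 - <<'E'
from rig import get_state, get_image, grasp_offset
import cv2
s=get_state(); print(s['clock'],s['position'],s['ee_rot'],s['width'],grasp_offset)
for n in ['scene','top','wrist']:
    i=get_image(n); cv2.imwrite(f'pics/{n}0.png',i['color']); print(n,i['mtx'].tolist() if hasattr(i['mtx'],'tolist') else i['mtx'])
    if 'R' in i: print(i['R'],i['t'])
    else: print(i['tool_from_camera'])
E
```

```text
pics
0.0 [ 0.14985062 -0.55456426  0.23043061] [ 0.09298924 -0.09298717  0.70162916 -0.70030201] 0.08573318260964151 0.0187
scene [[467.5043468401652, 0.0, 317.03400266294085], [0.0, 467.5043468401652, 242.67933588298536], [0.0, 0.0, 1.0]]
[[-0.40034524  0.91620746  0.01695802]
 [ 0.59423169  0.27365345 -0.75630846]
 [-0.69757607 -0.2927075  -0.65399537]] [ 0.22561065 -0.30343959  1.54735435]
top [[481.2450288786364, 0.0, 311.15339263436425], [0.0, 481.2450288786364, 238.37294675489792], [0.0, 0.0, 1.0]]
[[-0.0087296  -0.99966273 -0.02445855]
 [-0.98634298  0.01263121 -0.1642193 ]
 [ 0.16447286  0.02269095 -0.98612058]] [0.028951   0.60070585 0.96769601]
wrist [[337.53579353747165, 0.0, 320.37021687374676], [0.0, 337.53579353747165, 235.02082093040605], [0.0, 0.0, 1.0]]
[[ 2.77129894e-04  9.45697001e-01  3.25049390e-01 -8.45896736e-02]
 [ 5.00382001e-04 -3.25049493e-01  9.45696873e-01 -1.42996261e-01]
 [ 9.99999836e-01 -9.94320098e-05 -5.63290690e-04 -2.29159151e-04]
 [ 0.00000000e+00  0.00000000e+00  0.00000000e+00  1.00000000e+00]]
```

View pics/top0.png

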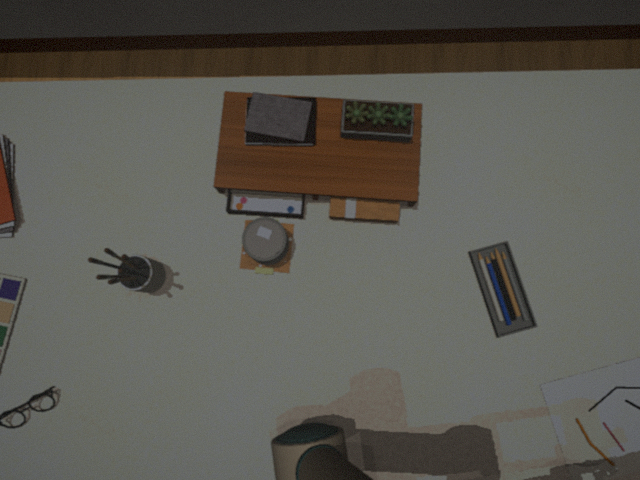

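View pics/scene0.png

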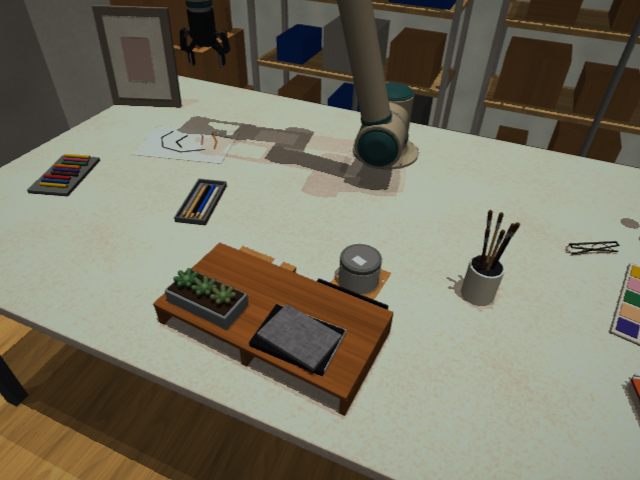

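The tin is in the left bay (top view around 265,205). The tub stands in front of it on its paper (265,243), with the jar to the left (140,273) and the card box to the right (365,208).

```bash
cat > h.py <<'E'
import numpy as np, cv2
from rig import get_state, get_image
def ray(i,p,z):
    K=np.array(i['mtx']);R=np.array(i['R']);t=np.array(i['t'])
    c=-R.T@t; d=R.T@np.linalg.solve(K,[p[0],p[1],1.]); return c+d*(z-c[2])/d[2]
def proj(i,X):
    c=np.array(i['R'])@X+i['t']; q=np.array(i['mtx'])@c; return q[:2]/q[2]
def rot(q):
    from scipy.spatial.transform import Rotation as Ro
    return Ro.from_quat([q[1],q[2],q[3],q[0]]).as_matrix()
E
python3 - <<'E'
from h import *
i=get_image('top'); im=i['color']; c=im[180:300,80:440]
cv2.imwrite('pics/topcrop.png',cv2.resize(c[:, 120:360],None,fx=3.3,fy=3.3,interpolation=cv2.INTER_CUBIC))
for n,p,z in [('shelfL',(215,188),.062),('shelfR',(419,200),.062),('tinFL',(227,213),.026),('tinFR',(303,218),.026),('tubtop',(265,240),.072),('jartop',(135,271),.09),('cardFL',(330,220),.036),('cardFR',(399,222),.036),
 ('paperNL',(240,270),0),('paperNR',(290,273),0),('paperFR',(294,224),0),('paperFL',(245,221),0)]: print(n,ray(i,p,z).round(4))
E
```

```text
shelfL [0.7108 0.2268 0.062 ]
shelfR [ 0.678  -0.2057  0.062 ]
tinFL [0.6638 0.2072 0.026 ]
tinFR [0.6503 0.0404 0.026 ]
tubtop [0.5951 0.1177 0.072 ]
jartop [0.5319 0.3791 0.09  ]
cardFL [ 0.643  -0.0182  0.036 ]
cardFR [ 0.6365 -0.1661  0.036 ]
paperNL [0.5407 0.1811 0.    ]
paperNR [0.5328 0.0708 0.    ]
paperFR [0.6424 0.0617 0.    ]
paperFL [0.6507 0.1716 0.    ]
```

View pics/topcrop.png

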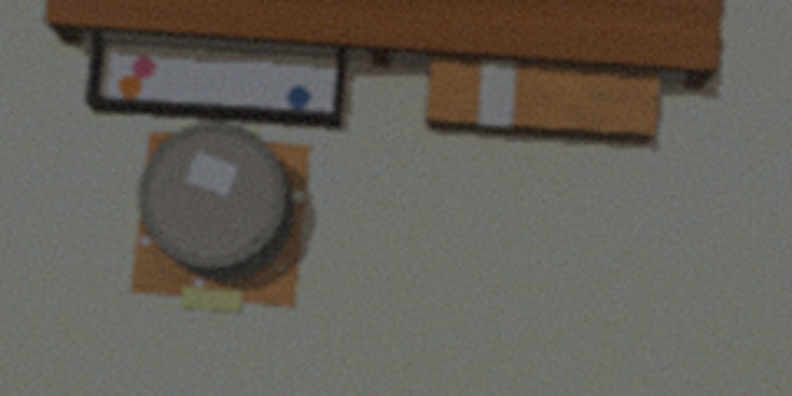

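```bash
python3 - <<'E'
from h import *
s=get_state(); R=rot(s['ee_rot']); print(R.round(3),s['position'],s['clock'])
i=get_image('top')
for n in ['pen']: print(ray(i,(502,288),.016))
# finer: tub lid mask edges / paper mask
hsv=cv2.cvtColor(i['color'],cv2.COLOR_BGR2HSV)
m=cv2.inRange(hsv,(5,110,60),(25,255,255)); m[:200]=0;m[300:]=0;m[:,:225]=0;m[:,320:]=0; m[:218]=0
cs,_=cv2.findContours(m,cv2.RETR_EXTERNAL,cv2.CHAIN_APPROX_NONE)
pts=np.vstack([c[:,0] for c in cs if len(c)>5]); 
w=np.array([ray(i,p,0)[:2] for p in pts]); r=cv2.minAreaRect((w*1000).astype(np.float32)); print('paper',r)
# wrist cam tool pos
j=get_image('wrist'); print(j['tool_from_camera'])
E
```

```text
[[-0.965 -0.     0.261]
 [-0.261  0.001 -0.965]
 [-0.    -1.    -0.001]] [ 0.14987744 -0.55480861  0.23075937] 0.2
[ 0.494348   -0.38218998  0.016     ]
paper ((594.1937255859375, 122.540283203125), (106.55133819580078, 106.8921890258789), 84.23895263671875)
[[ 2.77426513e-04  9.45696926e-01  3.25049607e-01 -8.45896338e-02]
 [ 5.00409904e-04 -3.25049710e-01  9.45696799e-01 -1.42996515e-01]
 [ 9.99999836e-01 -9.97033232e-05 -5.63413516e-04 -2.28832238e-04]
 [ 0.00000000e+00  0.00000000e+00  0.00000000e+00  1.00000000e+00]]
```

```bash
python3 -m jog '[75,-5.3,0,-5.2,0,-0.8,0, 75,-10.6,0,-10.4,0,-1.6,0, 75,-15.9,0,-15.6,0,-2.4,0, 75,-20,0,-19.6,0,-3.2,0, 75,-24.1,0,-23.7,0,-4,0, 75,-28.2,0,-27.7,0,-4.8,0, 75,-32.3,0,-31.8,0,-5.6,0, 75,-36.4,0,-35.8,0,-6.4,0, 75,-40.5,0,-39.9,0,-7.2,0, 75,-44.6,0,-43.9,0,-8,0, 75,-48.7,0,-48,0,-8.8,0, 75,-52.8,0,-52,0,-8.8,0]' 30
python3 -c "
from h import *
s=get_state(); print(s['position'],rot(s['ee_rot']).round(3),s['qpos'],s['clock'],s['width'])"
```

```text
clock: 1.8
position: [0.5248, 0.0866, 0.2314]
ee_rot: [-0.48, 0.48, -0.519, 0.519]
contact_force: [0.6, -1.1, 0.3]
width: 0.0604
[0.52484996 0.08656051 0.23140342] [[-0.077  0.001  0.997]
 [-0.997 -0.    -0.077]
 [ 0.    -1.     0.001]] [ 3.29520031e-02  2.10662145e-01  1.59484508e+00 -5.02770542e-04
  1.33544206e+00  1.09908424e-01] 1.8 0.0604413806781028
```

```bash
python3 -m jog '[75,-5,0,2.4,0,0,0, 75,-9.5,0,4.5,0,0,0, 75,-13.3,0,6.5,0,0,0, 75,-13.3,0,6.5,0,0,0, 75,-13.3,0,6.5,0,0,0]' 30
cat >> h.py <<'E'
def wrist():
    s=get_state(); i=get_image('wrist'); R=rot(s['ee_rot']); T=np.eye(4);T[:3,:3]=R;T[:3,3]=s['position']
    M=np.linalg.inv(T@np.array(i['tool_from_camera'])); i['R']=M[:3,:3]; i['t']=M[:3,3]; return i,s
E
python3 - <<'E'
from h import *
i,s=wrist(); cv2.imwrite('pics/w1.png',i['color']); print(s['position'],s['clock'])
np.savez('w1.npz',mtx=i['mtx'],R=i['R'],t=i['t'])
E
```

```text
clock: 2.42
position: [0.5987, 0.2117, 0.2308]
ee_rot: [0.48, -0.481, 0.519, -0.519]
contact_force: [-0.7, -0.4, -0.3]
width: 0.0602
[0.59871826 0.21165418 0.23078096] 2.425
```

View pics/w1.png

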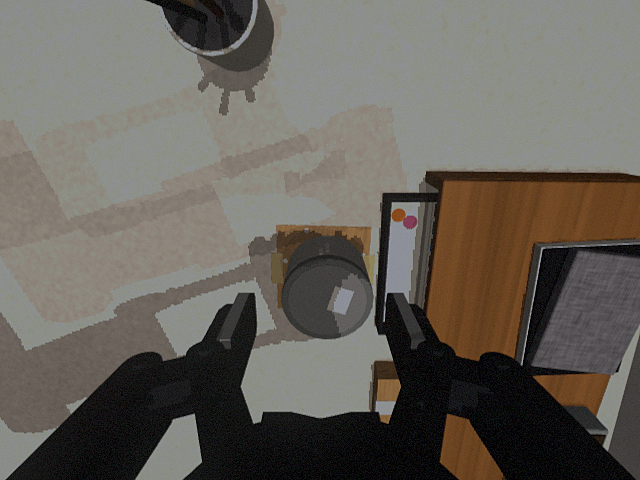

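The wrist view shows the tub lid at about (328,296), the paper's left edge at y≈226, the tin's front-left corner at (383,194), and the fingers straddling the tub's axis.

```bash
python3 - <<'E'
from h import *
i=np.load('w1.npz')
for n,p,z in [('lid c',(327.5,296),.072),('lidL',(282,296),.072),('lidR',(373,296),.072),('lidbot',(328,338),.072),('lidtop',(328,254),.072),('tinFL',(383,194),.026),('paper nearL',(276,226),0),('paper farL',(371,226),0),('deckFL',(428,172),.062),('jar',(216,12),.09)]: print(n,ray(i,p,z).round(4))
E
```

```text
lid c [0.5997 0.1268 0.072 ]
lidL [0.5539 0.1304 0.072 ]
lidR [0.6454 0.1233 0.072 ]
lidbot [0.5966 0.0768 0.072 ]
lidtop [0.6034 0.1723 0.072 ]
tinFL [0.6651 0.2165 0.026 ]
paper nearL [0.5451 0.1825 0.    ]
paper farL [0.655  0.1739 0.    ]
deckFL [0.7005 0.2421 0.062 ]
jar [0.536  0.3746 0.09  ]
```

```bash
python3 -m jog '[75,0,5,0,0,0,0, 75,0,10,0,0,0,0, 75,0,15,0,0,0,0, 75,0,19,0,0,0,0, 75,0,21.6,0,0,0,0, 75,0,21.6,0,0,0,0,75,0,21.6,0,0,0,0]' 30
python3 - <<'E'
from h import *
i,s=wrist(); cv2.imwrite('pics/w2.png',i['color']); print(s['position'],s['clock'])
E
```

```text
clock: 3.35
position: [0.6001, 0.2115, 0.0168]
ee_rot: [-0.48, 0.479, -0.519, 0.52]
contact_force: [-0.3, -0.1, 0.0]
width: 0.0603
[0.60014819 0.21154428 0.01677622] 3.35
```

View pics/w2.png

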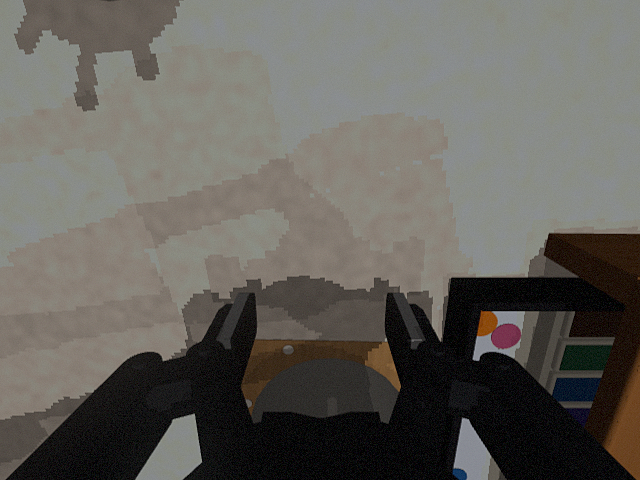

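```bash
python3 -m jog '[75,2,0,0,0,0,0, 75,3.2,0,0,0,0,0, 75,3.8,0,0,0,0,0, 75,4.4,0,-0.1,0,0,0, 75,5.2,0,-0.2,0,0,0, 75,6.2,0,-0.3,0,0,0, 75,7.3,0,-0.4,0,0,0, 75,8.4,0,-0.5,0,0,0]' 30
python3 - <<'E'
from h import *
i=get_image('top'); cv2.imwrite('pics/t3.png',cv2.resize(i['color'][170:300,190:430],None,fx=3,fy=3)); print(get_state()['contact_force'])
E
```

```text
clock: 4.4
position: [0.5876, 0.1291, 0.0156]
ee_rot: [0.48, -0.48, 0.52, -0.519]
contact_force: [1.4, 5.6, 1.6]
width: 0.0599
[1.04390043 2.64916578 0.21165247]
```

View pics/t3.png

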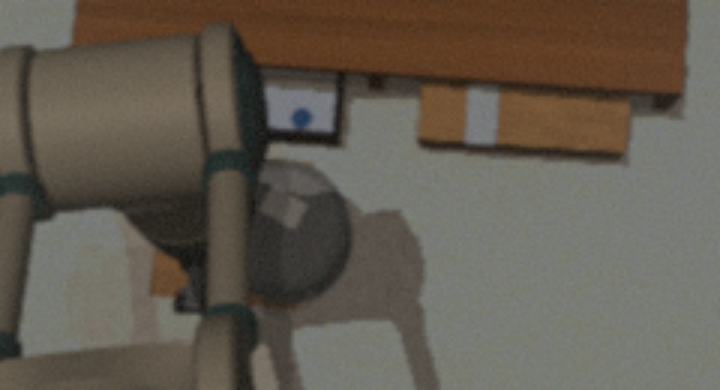

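The push is working: the lid is now near (287,247) and sliding level at about 5 N. I'll continue.

```bash
python3 -m jog '[75,1,0,-0.1,0,0,0, 75,2.2,0,-0.2,0,0,0, 75,3.4,0,-0.3,0,0,0, 75,4.6,0,-0.4,0,0,0, 75,5.8,0,-0.5,0,0,0, 75,7,0,-0.6,0,0,0, 75,8.2,0,-0.7,0,0,0, 75,9.4,0,-0.8,0,0,0, 75,10.6,0,-0.9,0,0,0, 75,11.5,0,-1,0,0,0, 75,12.1,0,-1,0,0,0, 75,12.1,0,-1,0,0,0]' 30
python3 -m jog '[75,-1,0,0,0,0,0, 75,-3,0,0,0,0,0, 75,-6,0,0,0,0,0, 75,-6,-5,0,0,0,0, 75,-6,-10,0,0,0,0,75,-6,-14,0,0,0,0,75,-6,-14,0,0,0,0]'
python3 - <<'E'
from h import *
i=get_image('top'); cv2.imwrite('pics/t4.png',cv2.resize(i['color'][170:300,190:430],None,fx=3,fy=3)); 
i,s=wrist(); cv2.imwrite('pics/w4.png',i['color']); np.savez('w4.npz',mtx=i['mtx'],R=i['R'],t=i['t'])
print(s['position'],s['clock'])
E
```

```text
clock: 5.95
position: [0.5673, 0.0087, 0.0151]
ee_rot: [0.479, -0.48, 0.52, -0.519]
contact_force: [0.2, 2.3, 2.1]
width: 0.0604
clock: 6.82
position: [0.5752, 0.07, 0.1589]
ee_rot: [-0.482, 0.478, -0.517, 0.521]
contact_force: [-0.4, -0.3, -0.7]
width: 0.0606
[0.57356399 0.06977341 0.15661341] 6.875
```

View pics/t4.png

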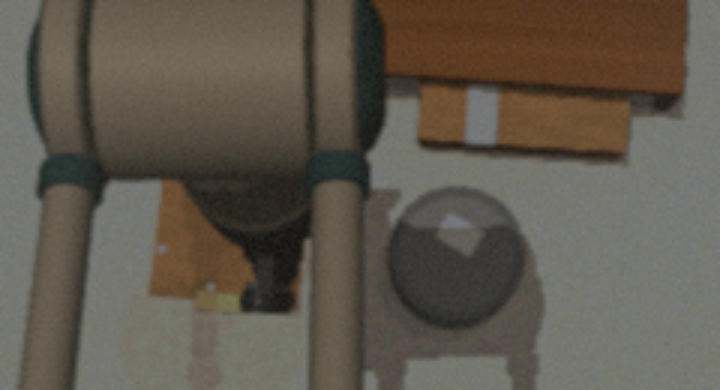

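View pics/w4.png

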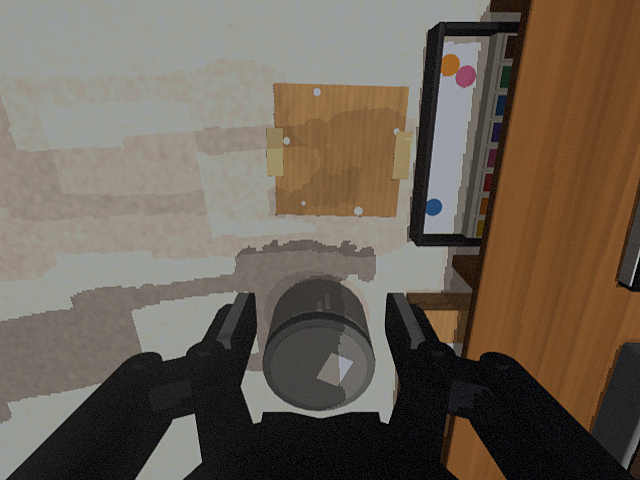

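Both views show the tub well clear to the right, top view (343,256). The paper (275–408, 84–216) and the tin in the wrist picture are unobstructed.

```bash
python3 - <<'E'
from h import *
im=cv2.imread('pics/w4.png'); cv2.imwrite('pics/w4c.png',cv2.resize(cv2.convertScaleAbs(im[10:260,390:540],alpha=1.6),None,fx=2.4*1.6/1.6,fy=2.4))
i=np.load('w4.npz')
P=[ray(i,p,0) for p in [(275,84),(408,87),(397,216),(276,215)]]
print(np.round(P,4),np.mean(P,0))
j=get_image('top'); print('tub',ray(j,(342.7,255.7),.072))
E
```

```text
[[0.5464 0.1836 0.    ]
 [0.6543 0.173  0.    ]
 [0.645  0.0641 0.    ]
 [0.534  0.0738 0.    ]] [0.59493163 0.12362539 0.        ]
tub [ 0.56043011 -0.04247602  0.072     ]
```

View pics/w4c.png

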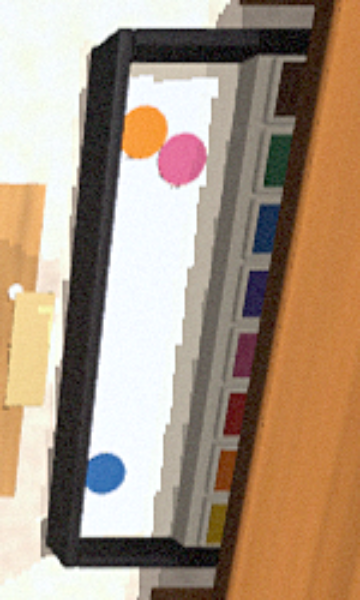

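```bash
python3 - <<'E'
from h import *
i=np.load('w4.npz')
f=lambda c:(390+c[0]/2.4,10+c[1]/2.4)
for n,c,z in [('FL',(122,30),.026),('FR',(70,566),.026),('wFLfloor',(132,64),.004),('wFRfloor',(80,537),.004),('wRearL',(245,55),.026),('wRearR',(182,545),.026),('deckL',(328,0),.062),('deckR',(222,590),.062)]:
    print(n,ray(i,f(c),z).round(4))
P=np.array([.5949,.1236])
FL=ray(i,f((122,30)),.026);FR=ray(i,f((70,566)),.026)
v=(FL-FR)[:2];print('w',np.linalg.norm(v));v/=np.linalg.norm(v);u=np.array([v[1],-v[0]]);print(u,v,'well c',(FL+FR)[:2]/2+u*.026)
s=get_state();R=rot(s['ee_rot']);print(s['position'],R.round(3))
E
```

```text
FL [0.6707 0.2115 0.026 ]
FR [0.6584 0.0435 0.026 ]
wFLfloor [0.6816 0.2063 0.004 ]
wFRfloor [0.6684 0.0463 0.004 ]
wRearL [0.7074 0.2022 0.026 ]
wRearR [0.6984 0.0484 0.026 ]
deckL [0.7105 0.2066 0.062 ]
deckR [0.6964 0.0461 0.062 ]
w 0.16842447631716154
[ 0.99733452 -0.07296473] [0.07296473 0.99733452] well c [0.69051569 0.1256043 ]
[0.57186446 0.06943281 0.15410845] [[-0.077 -0.002  0.997]
 [-0.997 -0.    -0.077]
 [ 0.    -1.    -0.002]]
```

```bash
python3 -m jog '[75,-1,0,1.5,0,-1.2,0, 75,-2,0,3,0,-2.4,0, 75,-3,0,4.5,0,-3.6,0, 75,-3.8,0,6,0,-4.8,0, 75,-4.5,0,7.5,0,-6,0, 75,-5.2,0,9,0,-7.2,0, 75,-5.9,0,10,0,-8.4,0, 75,-6.5,0,11,0,-9.6,0, 75,-6.5,0,11.4,0,-10.8,0, 75,-6.5,3,11.4,0,-11.3,0, 75,-6.5,4,11.4,0,-11.3,0, 75,-6.5,4,11.4,0,-11.3,0]'
python3 - <<'E'
from h import *
i,s=wrist(); cv2.imwrite('pics/w5.png',i['color']); np.savez('w5.npz',mtx=i['mtx'],R=i['R'],t=i['t'])
print(s['position'],s['clock'],rot(s['ee_rot']).round(3)); print(get_state()['position'])
E
```

```text
clock: 8.48
position: [0.6904, 0.1246, 0.113]
ee_rot: [-0.706, 0.707, -0.027, 0.024]
contact_force: [-0.1, 0.1, 0.6]
width: 0.0603
[0.69041895 0.12458489 0.11303091] 8.475 [[ 0.997 -0.004  0.072]
 [-0.072 -0.     0.997]
 [-0.004 -1.    -0.001]]
[0.6913494  0.12461288 0.114449  ]
```

View pics/w5.png

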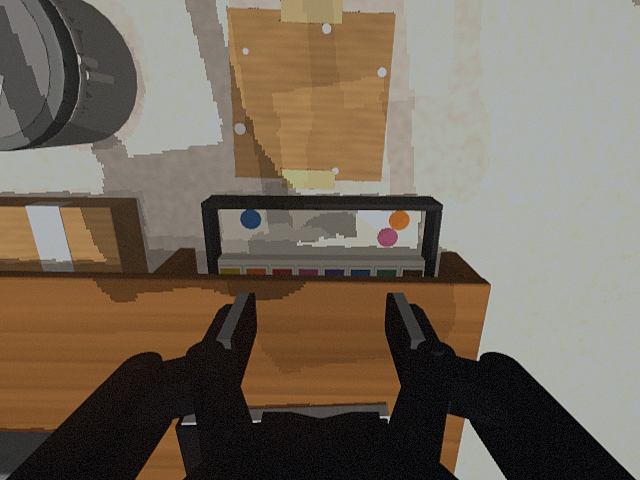

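```bash
python3 - <<'E'
from h import *
i=np.load('w5.npz')
im=cv2.imread('pics/w5.png'); cv2.imwrite('pics/w5c.png',cv2.resize(cv2.convertScaleAbs(im[185:290,190:460],alpha=1.6),None,fx=2.9,fy=2.9))
for n,p,z in [('FR',(203,207),.026),('FL',(442,206),.026),('deck',(320,281),.062),('floorF',(300,209),.004)]: print(n,ray(i,p,z).round(4))
for X in [(.6905,.1246,.026),(.6905,.1246,.008)]: print(proj(i,np.array(X)))
E
```

```text
FR [0.6593 0.0448 0.026 ]
FL [0.6707 0.2119 0.026 ]
deck [0.7046 0.1238 0.062 ]
floorF [0.6711 0.1107 0.004 ]
[319.7421988  241.07868953]
[319.78723455 233.2244491 ]
```

View pics/w5c.png

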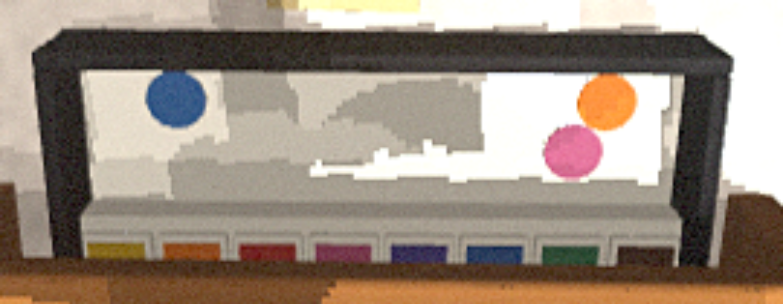

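```bash
python3 -m jog '[75,0,3,0,0,0,0, 75,0,6,0,0,0,0, 75,0,8,0,0,0,0, 75,0,9.2,0,0,0,0, 75,0,10,0,0,0,0, 75,0,10.5,0,0,0,0, 75,0,10.5,0,0,0,0, 75,0,10.5,0,0,0,0]'
python3 - <<'E'
from h import *
i,s=wrist(); cv2.imwrite('pics/w6.png',i['color'])
print(s['position'],s['contact_force'])
i=get_image('scene'); cv2.imwrite('pics/s6.png',cv2.resize(i['color'][200:400,200:440],None,fx=3,fy=3))
E
```

```text
clock: 9.52
position: [0.6916, 0.1246, 0.0137]
ee_rot: [-0.707, 0.707, -0.025, 0.026]
contact_force: [-6.3, -0.6, 12.4]
width: 0.0604
[0.69163359 0.12461077 0.01373301] [-6.33244803 -0.590729   12.41301467]
```

View pics/w6.png

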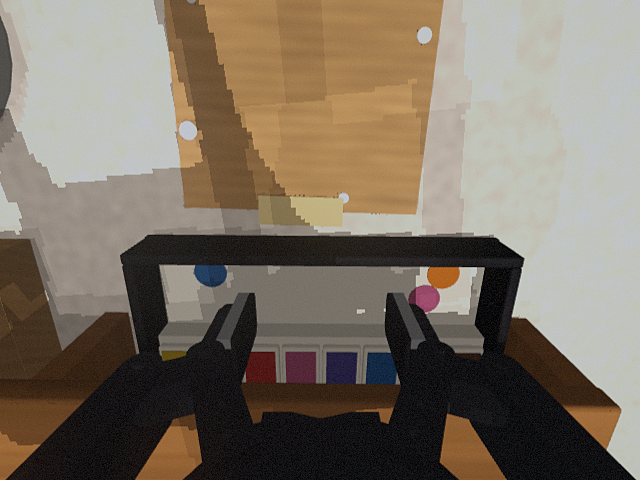

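View pics/s6.png

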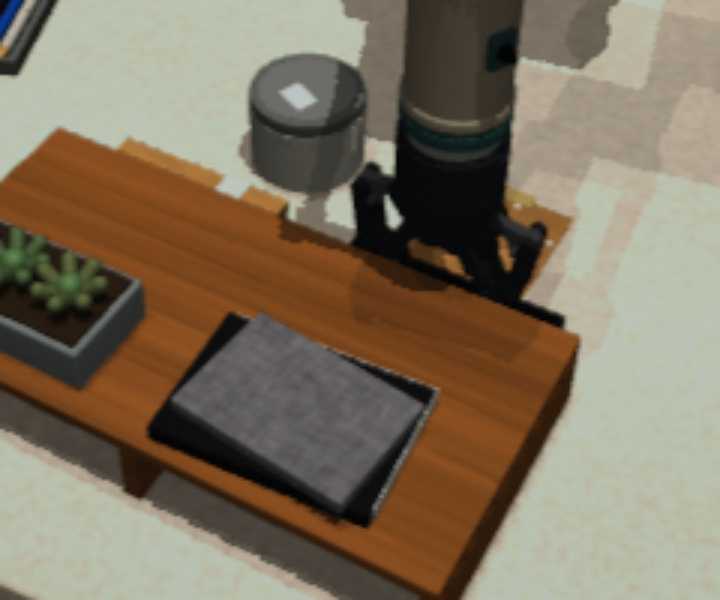

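The descent met contact (12 N up, 6 N towards −x) at z=0.0137. I'll use the moment to find where before going further.

```bash
python3 - <<'E'
from h import *
s=get_state(); print(s['contact_force'],s['moment'],s['position'])
F=np.array(s['contact_force']);M=np.array(s['moment'])
r=np.cross(F,M)/(F@F); print('r0',r, 'dir',F/np.linalg.norm(F))
E
```

```text
[-5.02664844  0.23917705 10.84195814] [-0.39157556  0.489866   -0.07921512] [0.69163465 0.12447501 0.01370167]
r0 [-0.03730637 -0.03250194 -0.01657932] dir [-0.42053704  0.02000992  0.90705468]
```

```bash
python3 -m jog '[75,0,-1,0,0,0,0, 75,-0.6,-1.2,0,0,0,0, 75,-0.6,-1.2,0,0,0,0,75,-0.6,-0.6,0,0,0,0, 75,-0.6,-0.2,0,0,0,0, 75,-0.6,0,0,0,0,0,75,-0.6,0,0,0,0,0]'
python3 - <<'E'
from h import *
s=get_state(); print(s['contact_force'],s['moment'],s['position'])
i,s=wrist(); cv2.imwrite('pics/w7.png',i['color'])
E
```

```text
clock: 10.5
position: [0.6856, 0.1249, 0.0097]
ee_rot: [-0.707, 0.707, -0.026, 0.025]
contact_force: [-0.5, -0.4, 0.1]
width: 0.0602
[-0.47399677 -0.40208501  0.12711437] [-0.00815225 -0.00237771  0.02063492] [0.68557213 0.12490705 0.00969248]
```

View pics/w7.png

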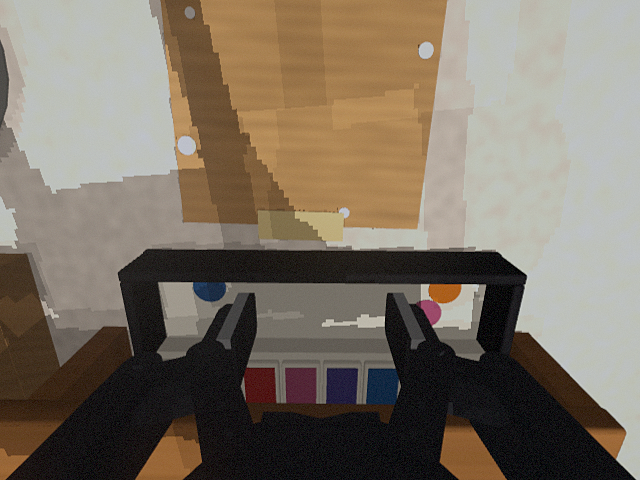

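```bash
python3 -m jog '[75,-0.1,0.2,0,0,0,0, 75,-0.4,0.2,0,0,0,0, 75,-0.7,0.2,0,0,0,0, 75,-1.2,0.2,0,0,0,0, 75,-2,0.2,0,0,0,0, 75,-3,0.2,0,0,0,0, 75,-4.2,0.2,0,0,0,0, 75,-5.4,0.2,0,0,0,0, 75,-6.4,0.2,0,0,0,0, 75,-7,0.2,0,0,0,0, 75,-7,0.2,0,0,0,0]'
python3 - <<'E'
from h import *
s=get_state(); print(s['contact_force'],s['position'])
i=get_image('scene'); cv2.imwrite('pics/s8.png',cv2.resize(i['color'][200:400,200:440],None,fx=3,fy=3))
i,s=wrist(); cv2.imwrite('pics/w8.png',i['color'])
E
```

```text
clock: 11.92
position: [0.6146, 0.13, 0.0082]
ee_rot: [-0.707, 0.707, -0.026, 0.024]
contact_force: [0.1, 0.3, -0.4]
width: 0.0604
[ 0.05313363  0.28531596 -0.43780249] [0.61460026 0.13004377 0.00824443]
```

View pics/w8.png

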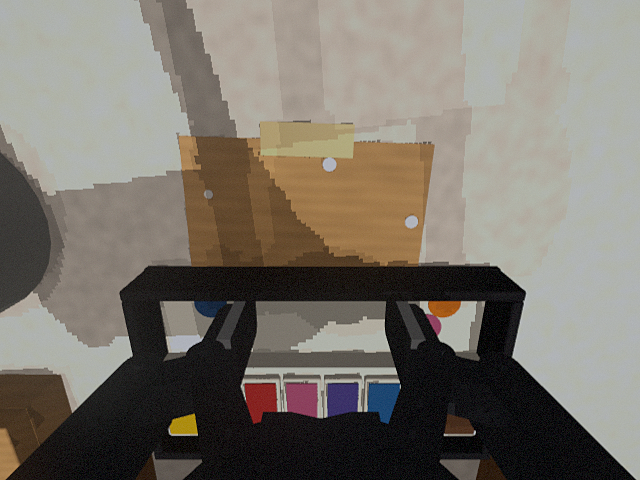

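View pics/s8.png

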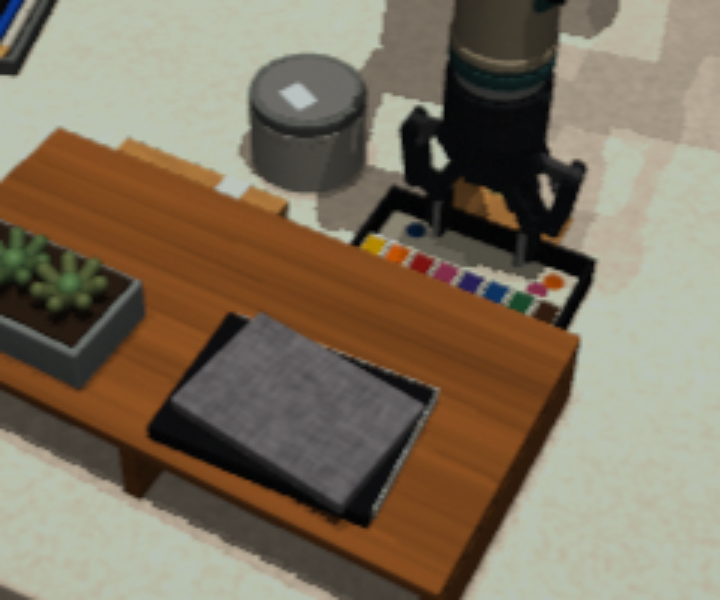

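The tin is following straight behind the hooked fingers, still square to the paper and clear of the tub. I'll continue.

```bash
python3 -m jog '[75,-0.6,0,0,0,0,0, 75,-1.6,0,0,0,0,0, 75,-2.8,0,0,0,0,0, 75,-4,0,0,0,0,0, 75,-5.2,0,0,0,0,0, 75,-6.4,0,0,0,0,0, 75,-7.6,0,0,0,0,0, 75,-8.8,0,0,0,0,0, 75,-9.6,0,0,0,0,0, 75,-10,0,0,0,0,0, 75,-10,0,0,0,0,0]'
python3 -m jog '[75,-0.6,0,0,0,0,0, 75,-1.6,0,0,0,0,0, 75,-2.8,0,0,0,0,0, 75,-4,0,0,0,0,0, 75,-5.2,0,0,0,0,0, 75,-6.4,0,0,0,0,0, 75,-7.4,0,0,0,0,0, 75,-8.1,0,0,0,0,0, 75,-8.5,0,0,0,0,0, 75,-8.5,0,0,0,0,0]'
python3 -m jog '[75,0.4,0,0,0,0,0, 75,0.4,-3,0,0,0,0, 75,0.4,-8,0,0,0,0, 75,0.4,-13,0,0,0,0, 75,0.4,-16,0,0,0,0, 75,0.4,-16,0,0,0,0]'
python3 - <<'E'
from h import *
i,s=wrist(); cv2.imwrite('pics/w9.png',i['color']); np.savez('w9.npz',mtx=i['mtx'],R=i['R'],t=i['t'])
print(s['position'],s['clock'])
i=get_image('scene'); cv2.imwrite('pics/s9.png',i['color'])
E
```

```text
clock: 13.4
position: [0.5155, 0.1371, 0.0083]
ee_rot: [-0.707, 0.707, -0.026, 0.025]
contact_force: [0.4, -0.7, 0.1]
width: 0.0602
clock: 14.65
position: [0.4306, 0.1431, 0.0082]
ee_rot: [-0.707, 0.707, -0.026, 0.025]
contact_force: [0.3, 0.3, 0.5]
width: 0.0601
clock: 15.4
position: [0.4366, 0.1431, 0.1702]
ee_rot: [0.707, -0.706, 0.024, -0.027]
contact_force: [-0.6, -0.2, -0.4]
width: 0.0607
[0.4366009  0.14305347 0.17019829] 15.4
```

View pics/w9.png

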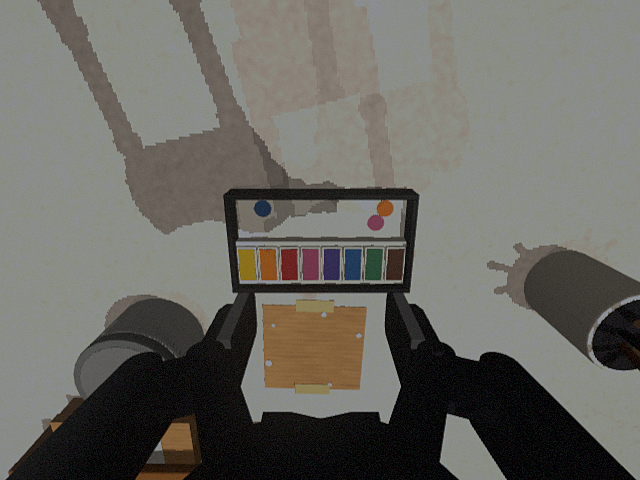

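View pics/s9.png

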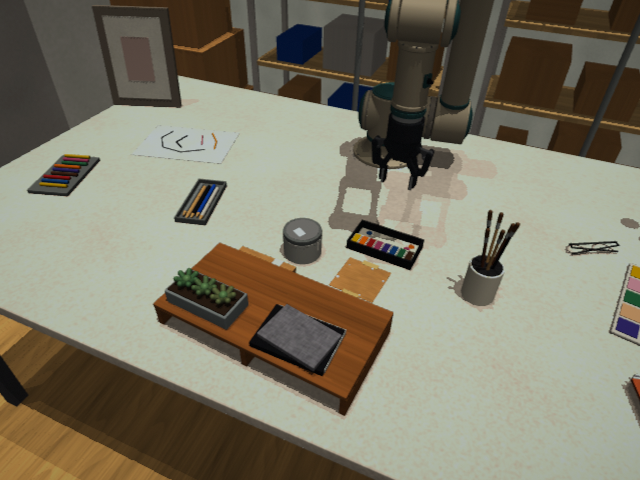

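```bash
python3 - <<'E'
from h import *
i=np.load('w9.npz')
for n,p,z in [('tin rear',(320,292),.026),('tin front',(320,190),0.0),('RL',(411,291),.026),('RR',(233,293),.026)]: print(n,ray(i,p,z).round(4))
P=[ray(i,p,0) for p in [(264,305),(366,307),(361,390),(263,387)]]; print(np.round(P,4),np.mean(P,0))
E
```

```text
tin rear [0.5102 0.1381 0.026 ]
tin front [0.4171 0.1449 0.    ]
RL [0.5155 0.225  0.026 ]
RR [0.5053 0.055  0.026 ]
[[ 0.5356  0.0769 -0.    ]
 [ 0.5459  0.1845  0.    ]
 [ 0.6566  0.1756  0.    ]
 [ 0.6438  0.062   0.    ]] [ 5.95486797e-01  1.24750186e-01 -1.38777878e-17]
```

The tin lies flat in front, with a gap of about 29 mm to the paper. Next I'll move to the tub's right side.

```bash
python3 -m jog '[75,1.3,0,-2.6,0,1.1,0, 75,2.6,0,-5.2,0,2.2,0, 75,3.9,0,-7.8,0,3.3,0, 75,5.2,0,-10.4,0,4.4,0, 75,6.5,0,-13,0,5.5,0, 75,7.8,0,-15.6,0,6.6,0, 75,9.1,0,-18.2,0,7.7,0, 75,10.4,0,-20.8,0,8.8,0, 75,11.7,0,-23.4,0,9.9,0, 75,13,0,-26,0,11,0, 75,13.9,0,-26.9,0,11.3,0, 75,13.9,0,-26.9,0,11.3,0]'
python3 - <<'E'
from h import *
i,s=wrist(); cv2.imwrite('pics/w10.png',i['color']); np.savez('w10.npz',mtx=i['mtx'],R=i['R'],t=i['t'])
print(s['position'],s['clock'],rot(s['ee_rot']).round(3))
i=get_image('scene'); cv2.imwrite('pics/s10.png',cv2.resize(i['color'][180:320,220:420],None,fx=4,fy=4));np.savez('s10.npz',mtx=i['mtx'],R=i['R'],t=i['t'])
i=get_image('top'); cv2.imwrite('pics/t10.png',cv2.resize(i['color'][170:330,190:430],None,fx=3,fy=3))
E
```

```text
clock: 17.0
position: [0.5545, -0.1352, 0.1668]
ee_rot: [0.48, -0.481, 0.52, -0.518]
contact_force: [-0.5, -0.5, 0.3]
width: 0.0604
[ 0.55453253 -0.13522694  0.16676553] 17.0 [[-0.077 -0.003  0.997]
 [-0.997  0.001 -0.077]
 [-0.001 -1.    -0.003]]
```

View pics/w10.png

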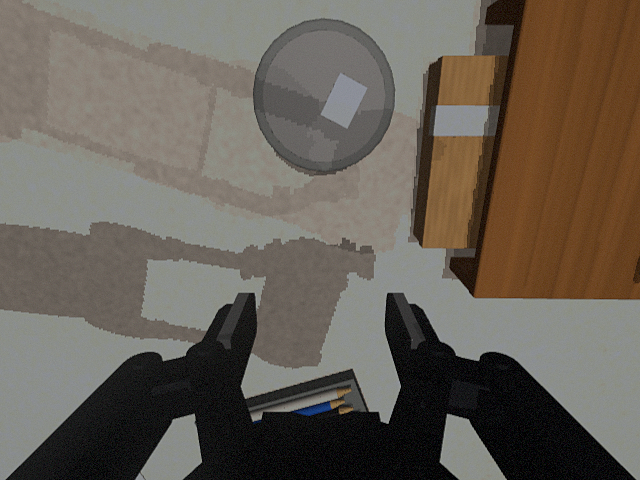

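View pics/t10.png

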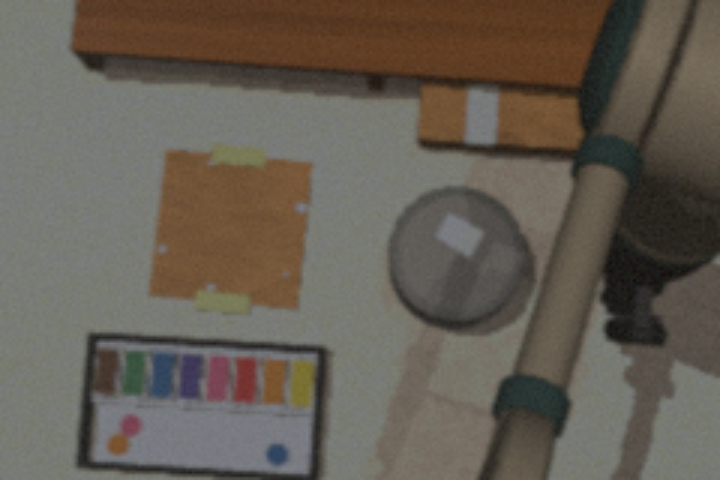

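The tub lid is at wrist (324,95) and top view (343,255). The paper and tin are clear of each other.

```bash
python3 - <<'E'
from h import *
i=np.load('w10.npz')
E4=[ray(i,p,.072) for p in [(254,95),(395,95),(324.5,19),(324.5,171)]]; T=(E4[0]+E4[1])/2*.5+(E4[2]+E4[3])/2*.5
print(np.round(E4,4),T)
j=get_image('top'); Tt=ray(j,(343,255.3),.072); print('top',Tt)
P4=[ray(j,(190+a/3,170+b/3),0) for a,b in [(165,150),(313,162),(299,308),(150,294)]]; print('paper top',np.mean(P4,0))
u=np.array([.997,-.077]);v=np.array([.077,.997])
P=np.array([.5953,.1240]); 
for n,X in [('w',T[:2]),('t',Tt[:2])]: print(n,X@u,X@v)
print('paper',P@u,P@v, 'ptop',np.mean(P4,0)[:2]@u,np.mean(P4,0)[:2]@v,'tcp',np.array([.5545,-.1352])@u,np.array([.5545,-.1352])@v)
E
```

```text
[[ 0.5194 -0.0328  0.072 ]
 [ 0.6111 -0.04    0.072 ]
 [ 0.5684  0.0064  0.072 ]
 [ 0.5616 -0.0855  0.072 ]] [ 0.565112   -0.03796299  0.072     ]
top [ 0.56125022 -0.04310722  0.072     ]
paper top [0.59349784 0.121316   0.        ]
w 0.5663398145373607 0.0056645201502220485
t 0.5628857253113965 0.00023837176208775783
paper 0.5839661 0.1694661 ptop 0.5823760104872541 0.16665138758891773 tcp 0.5632469 -0.09209789999999998
```

```bash
python3 -m jog '[75,0,5,0.3,0,0,0, 75,0,10,0.3,0,0,0, 75,0,13.5,0.3,0,0,0, 75,0,15.1,0.3,0,0,0, 75,0,15.1,0.3,0,0,0, 75,-2,15.1,0.3,0,0,0, 75,-4,15.1,0.3,0,0,0, 75,-4.8,15.1,0.3,0,0,0, 75,-5.4,15.1,0.3,0,0,0, 75,-6,15.1,0.35,0,0,0]'
python3 -m jog '[75,-1,0,0.1,0,0,0, 75,-2.2,0,0.2,0,0,0, 75,-3.4,0,0.35,0,0,0, 75,-4.6,0,0.5,0,0,0, 75,-5.8,0,0.65,0,0,0, 75,-7,0,0.8,0,0,0, 75,-8.2,0,0.95,0,0,0, 75,-9.4,0,1.1,0,0,0, 75,-10.5,0,1.25,0,0,0, 75,-11.3,0,1.35,0,0,0, 75,-12,0,1.45,0,0,0, 75,-12,0,1.45,0,0,0]'
python3 - <<'E'
from h import *
i,s=wrist(); cv2.imwrite('pics/w11.png',i['color']); np.savez('w11.npz',mtx=i['mtx'],R=i['R'],t=i['t'])
p=s['position'];print(p,s['clock'],s['contact_force'],p[:2]@[.997,-.077],p[:2]@[.077,.997])
E
```

```text
clock: 18.45
position: [0.5634, -0.0769, 0.0183]
ee_rot: [-0.48, 0.481, -0.518, 0.52]
contact_force: [-1.8, -5.5, 2.7]
width: 0.0604
clock: 19.95
position: [0.5873, 0.0424, 0.0181]
ee_rot: [-0.48, 0.48, -0.518, 0.52]
contact_force: [-0.6, -3.0, 3.6]
width: 0.0606
[0.58733019 0.04242417 0.01809774] 19.95 [-0.55590389 -2.99135302  3.62285075] 0.5823015397026012 0.08752132074726493
```

View pics/w11.png

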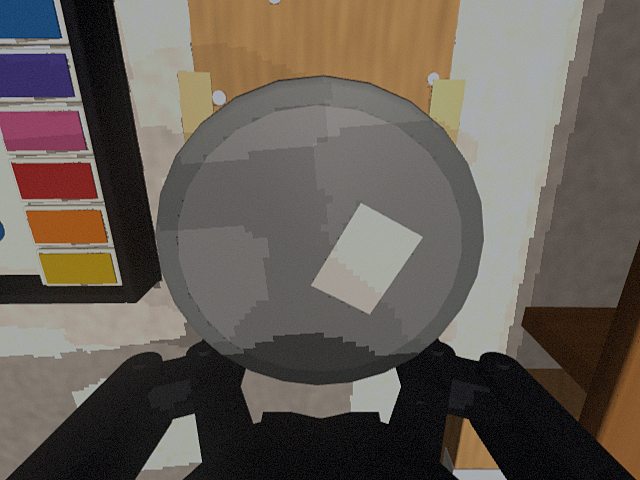

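```bash
python3 - <<'E'
from h import *
i=np.load('w11.npz')
E4=[ray(i,p,.072)[:2] for p in [(157,230),(483,230),(322,76),(322,384)]]; T=sum(E4)/4
u=np.array([.997,-.077]);v=np.array([.077,.997]); print(T,T@u,T@v)
print([ (X@u,X@v) for X in E4])
print([ (X@u,X@v) for X in [ray(i,p,0)[:2] for p in [(190,50),(459,50)]]])
E
python3 -m jog '[75,-1,0,0.1,0,0,0, 75,-2,0,0.2,0,0,0, 75,-2.8,0,0.2,0,0,0, 75,-3.3,0,0.2,0,0,0, 75,-3.3,0,0.2,0,0,0, 75,-3.3,0,0.2,0,0,0]'
python3 - <<'E'
from h import *
i,s=wrist(); cv2.imwrite('pics/w12.png',i['color']); np.savez('w12.npz',mtx=i['mtx'],R=i['R'],t=i['t'])
p=s['position'];print(p,s['clock'],s['contact_force'],p[:2]@[.997,-.077],p[:2]@[.077,.997])
E
```

```text
[0.59196868 0.09395292] 0.582958401559801 0.13925264684533128
[(np.float64(0.5374726468098672), np.float64(0.14289376942444054)), (np.float64(0.6279172725451864), np.float64(0.1428306650575536)), (np.float64(0.5831562024613302), np.float64(0.18173982323935747)), (np.float64(0.583287484422821), np.float64(0.08954632965997351))]
[(np.float64(0.5276072482193327), np.float64(0.19958133605295886)), (np.float64(0.6417401858439359), np.float64(0.19959660435231422))]
clock: 20.75
position: [0.5919, 0.0751, 0.0177]
ee_rot: [-0.48, 0.48, -0.519, 0.52]
contact_force: [-0.4, -3.8, 5.2]
width: 0.0603
[0.59189161 0.07509061 0.01767403] 20.75 [-0.36932661 -3.76128919  5.21557574] 0.5843339577557679 0.12044098966762835
```

View pics/w12.png

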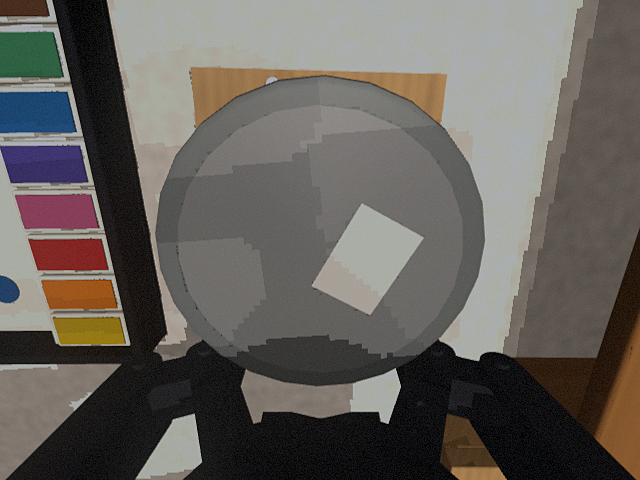

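```bash
python3 - <<'E'
from h import *
i=np.load('w12.npz')
u=np.array([.997,-.077]);v=np.array([.077,.997])
E4=[ray(i,p,.072)[:2] for p in [(156,230),(484,230),(322,76),(322,385)]]
print([(X@u,X@v) for X in E4]); print([ (X@u,X@v) for X in [ray(i,p,0)[:2] for p in [(190,68),(446,73)]]])
E
```

```text
[(np.float64(0.5395083190573479), np.float64(0.1759420765159795)), (np.float64(0.6301321402914016), np.float64(0.17575227665076879)), (np.float64(0.5853451453668385), np.float64(0.21456793851783487)), (np.float64(0.585337203683169), np.float64(0.12239250428750606))]
[(np.float64(0.5290254167309463), np.float64(0.2256689172492382)), (np.float64(0.6393600467640931), np.float64(0.22355248205588935))]
```

The tub measures within about 1 mm of the paper's middle. I'll back straight off, lift, and check.

```bash
python3 -m jog '[75,0.5,0,0,0,0,0, 75,2,0,0,0,0,0, 75,5,0,0,0,0,0, 75,8,0,0,0,0,0, 75,8,-5,0,0,0,0, 75,8,-10,0,0,0,0, 75,10,-15,-4,0,0,0, 75,14,-18,-8,0,0,0, 75,18,-18,-11,0,0,0, 75,22,-18,-14,0,0,0, 75,26,-18,-17,0,0,0,75,26,-18,-17,0,0,0]'
python3 -m jog '[75,4,0,-4,0,0,0, 75,8,0,-6,0,0,0,75,12,0,-8,0,0,0,75,12,0,-8,0,0,0,75,12,0,-8,0,0,0]'
python3 - <<'E'
from h import *
j=get_image('top'); cv2.imwrite('pics/t13.png',cv2.resize(j['color'][170:330,190:430],None,fx=3,fy=3)); cv2.imwrite('pics/t13f.png',j['color'])
i=get_image('scene'); cv2.imwrite('pics/s13.png',i['color']); s=get_state(); print(s['position'],s['contact_force'],s['clock'])
E
```

```text
clock: 22.3
position: [0.3992, -0.1724, 0.197]
ee_rot: [0.478, -0.479, 0.521, -0.52]
contact_force: [0.2, -0.0, 0.2]
width: 0.0605
clock: 22.92
position: [0.3129, -0.2831, 0.197]
ee_rot: [0.48, -0.479, 0.52, -0.519]
contact_force: [-0.2, -0.2, -1.1]
width: 0.0608
[ 0.31310055 -0.28266713  0.19706391] [ 0.70811707 -0.09475956  1.1972453 ] 23.025
```

View pics/t13.png

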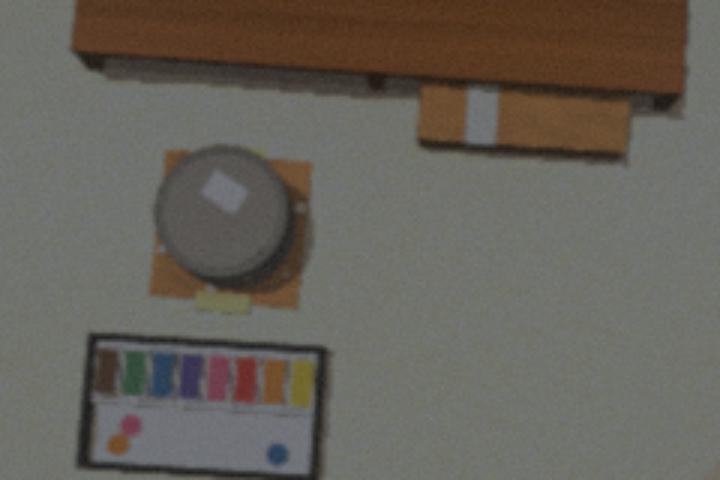

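View pics/s13.png

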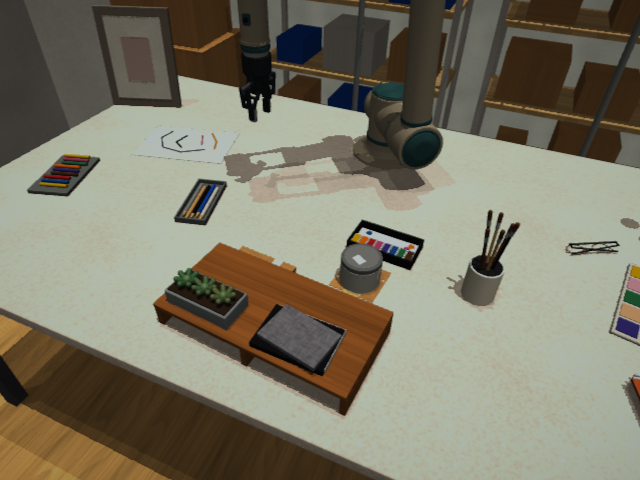

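View pics/t13f.png

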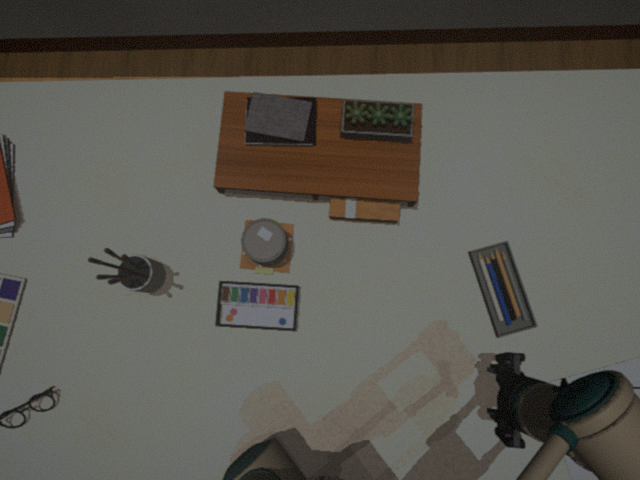

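```bash
python3 - <<'E'
from h import *
j=get_image('top'); print(ray(j,(264.7,241),.072))
a=cv2.imread('pics/top0.png');b=j['color'];d=cv2.absdiff(a,b).max(2)
for n,(y0,y1,x0,x1) in dict(cards=(196,226,325,410),pens=(238,340,465,540),jar=(245,298,85,155)).items(): print(n,d[y0:y1,x0:x1].mean(),d[y0:y1,x0:x1].max())
from rig import sign_off
print(sign_off())
E
```

```text
[0.59303314 0.11828288 0.072     ]
cards 5.010196078431372 17
pens 4.976732026143791 21
jar 5.071159029649595 20
the job is handed in; nothing more can be done
None
```

The tin is out from under the shelf, the tub is back on its paper, and the job is handed in at about 23 s of the 64 s allowed.

**What I did:**
1. I slid the tub about 16 cm to the right, pushing low with the part-open fingers.
2. I hooked both fingers in the tin's mixing well and pulled it about 25 cm straight out.
3. I slid the tub back the same way, then moved the gripper well clear.

**Last checks:**
- **Tin:** it lies flat in front of the paper, with a gap of about 29 mm to the paper's near edge.
- **Tub:** it is upright, about 1 mm from the paper's middle by the wrist camera before I backed off. The top camera afterwards says about 3 mm; the two cameras disagree by that much.
- **Card box, pen tray and brush jar:** the top view shows only image noise where they stand compared with the start, so they have not moved.

**One thing that went wrong:** on the first descent into the well, the fingers met something at about 12 N, probably the divider behind the well. I lifted, shifted 6 mm towards the front and went down again without contact. Pushing the tub showed about 6 N at most in the readings between moves, well under the limits.

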